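# Set the knurled height stop to a forked gauge

### The arm

A 6-joint arm with a two-finger parallel gripper is mounted at the origin on the work surface. World frame = base frame: x ahead of the robot, y to its left, z up, the work surface at z = 0. Lengths are in m, angles in rad, forces in N, time in s.
With the tool pointing down it reaches from about 0.375 to 0.975 m from the base axis. Payload 3.8 kg.
Tool frame: the origin (TCP) lies midway between the tips of the shut fingers; the grasp point (between the pads) lies 19 mm behind it (bot.hold_point_z is the distance from the TCP to the grasp point, in m); z points along the fingers, y is the line along which they close (so a half turn about z gives the same grasp; the last joint's range is limited). The gripper opens to 85 mm and grips with 20 to 120 N. Pads are 22 mm wide; open, the fingers measure 114 mm over their backs; the gripper's body (76 mm by 85 mm) begins 54 mm behind the grasp point. The pads swing forward as they close: fully open they stand 13 mm farther back than shut.
Start: joints at [-1.148, 0.264, 1.604, -0, 1.274, -0.037], TCP at [0.3, -0.605, 0.231] pointing down, gripper open.
Joint ranges: [-2.63, 2.63], [-0.94, 2.18], [0.31, 2.57], [-1.31, 4.45], [0, 2.66], [-2.55, 2.55]. Speed limits (rad/s): [2.57, 2.57, 3.14, 3.14, 3.14, 3.14].

### API

Orientations are given as a unit quaternion [w, x, y, z].
In Python, from cell import bot gives the robot as it stands. The module is installed in compiled form; this text tells all that it offers.
- The arm moves only by the tool send_rows, never from a script. Its argument "rows" is a list that holds one entry, the list of rows, each a list of 7 numbers: the turn, a rotation vector about the tool's x, y, z in units of 5 degrees (1.0 is 5 degrees), then the shift along the tool's x, y, z in cm, then the opening, from 0 (shut) to 1 (fully open). In form: [[[rx, ry, rz, dx, dy, dz, gripper], ...]]. A call has 1 to 10 rows; each row shifts and turns the commanded pose from where the row before left it, along the tool's axes as they then stand; what a row does not reach is not made up. A row lasts 1/10 s, in which the tool goes at most 50 mm and 8.59 degrees, less where a joint would pass 70% of its speed; a pose out of reach is approached as far as the arm can. A call is refused whole if a number of a shift passes 5 or a number of a turn 1, either way. A call with a gripper value outside its range is refused whole. The fingers move at their own pace and stop on an object; "squeeze" is the grip in N (left out, the last holds). Time passes only in rows, so rows that do not move let the fingers close. It gives the time, the measured TCP pose, the force, the opening and the grip force at its end, in the units of the state.
- bot.state(): the state, without advancing time (a new reading comes with each control period).
- bot.snapshot(name): name is "scene" or "top" or "wrist"; returns (picture, depth): 420x560x3 uint8, red, green, blue; 420x560 float32, m along the optical axis (not along the pixel's ray), 0 where there is no reading.
- bot.get_calibration(name): a dict with "camera_matrix" (3x3 intrinsics, pixels), "rvec" (rotation vector, rad) and "tvec" (3), from world to camera coordinates, as OpenCV has them. Camera axes: x right, y down, z forward; pixel columns grow to the right and rows downward; lengths in m; the calibration is good to about 2 mm. The wrist camera is an equidistant fisheye: a pixel r from the principal point sees the ray r / f radians off the axis. A picture is of the moment at which its call begins: read the wrist's pose just before it. get_calibration takes no time and is no camera call; for the wrist camera it gives the pose at the moment of the call.
- bot.finish_job(): hands the job in; it is judged then, once.
The state is a dict: "time": time; "q": joint angles; "qvel": joint speeds; "joint_torque": joint torques, N m; "position": TCP position; "ee_rot": TCP orientation; "force": force on the tool from outside, world axes, zero at the start; "torque": the same for the moment, N m; "gripper_width": finger opening in m; "grip_force": force on a finger pad.
Only numpy, scipy, OpenCV 4.12 (cv2) and the standard library are available. Lean on these libraries where they do the work, as an engineer would, in place of code of your own. Each camera call takes 0.05 s, during which the arm holds its last target. There are 200 camera calls.

### The job

Set the brass height stop on the green stand to the forked gauge: slide the gauge's slot around the threaded rod so that it stands flat on the green base under the knurled collar, and let go of it. Then spin the collar clockwise down the rod until it nips the gauge's cork face snugly, at about 8 newtons and never squashing it with more than 20, and leave it nipped with the hand clear. Do not disturb the other things on the desk.

Things in the scene. Friction and masses are not known exactly. Their poses are not given: they have to be found in the camera images.
- stand: Height-stop stand, fixed to the desk (it does not move): round green cast base 124 mm in diameter and 10 mm thick, with an upright steel threaded rod 12 mm in diameter on its centre, rod top 100 mm above the desk. Origin: centre of the base's underside, on the desk, on the rod's axis; z up along the rod.
- collar: Knurled brass stop collar on the rod, a cylinder 44 mm in diameter and 28 mm tall, white dot on top. Origin: centre of its underside, on the rod's axis; z up. At the start the underside is 49 to 52 mm above the desk. Clockwise seen from above moves it down, 24 mm a full turn (3.82 mm a rad), about 7 rad in all. It stays where it is left: it does not run down or back off by itself.
- collar_top (a point): Centre of the collar's top face, 28 mm above its underside. Grip the knurl from above, fingertips kept above the underside (the gauge stands below it), sink with the thread, regrasp after at most about 1.5 rad. Turning it takes a steady friction torque of about 0.065 N m; each newton of nip adds about 0.0038 N m. The dry knurl lets a light grip slip.
- gauge: Loose forked gauge, about 0.2 kg: flat aluminium fork, a steel fork locked in it at a set height, cork face on top. Origin: on its underside, where the rod's axis belongs in the slot; x points to the slot's open mouth, z up. The height of the cork face above the underside is not measured: anything from 25 to 34 mm. The cork gives 1 mm for each 5 N (0.1 rad of collar past first touch is about 1.9 N).
- gauge_slot (a point): The middle of the slot at the gauge's underside (same place as the gauge's origin). The slot is 18 mm wide; its open mouth is 24 mm ahead of this point (+x), its closed end 9 mm behind. The fork is 34 mm wide over both prongs and 14 mm thick (32 mm wide above that); the whole gauge reaches 76 mm behind this point.
- gauge_handle (a point): Middle of the gauge's upright handle tab, 36 mm above the underside and 59 mm behind the gauge's origin (-x). The tab is 12 mm wide (along the gauge's y), 22 mm long (along its x), and its top is 48 mm above the underside; grip it from above across its 12 mm.
- jar: Ribbed green glass relaxing jar with a ground lid, 74 mm in diameter, 96 mm tall; origin: centre of its underside. Leave it alone.
- spot_plate: White porcelain spot plate, 60 x 92 x 12 mm; origin: centre of its underside. Leave it alone.
- caliper: Steel vernier caliper lying flat, 190 mm long along its x; origin: middle of its beam. Leave it alone.
- probe: Chrome dissecting probe lying flat, 145 mm long along its x; origin near its middle. Leave it alone.
- pin_box: Cardboard pin box with a cork top, 75 x 110 x 35 mm; origin: centre of its underside. Leave it alone.
Things that resemble listed ones, but are neither listed nor needed, are in the scene too. Of the things like the stand, leave any that is orange; of the rest the larger one is meant.

How it is judged:
On the way:
1. the gauge stands flat on the base with the rod in its slot, let go (horizontal distance between gauge and stand below 0.008 m and z of gauge in the frame of stand between 0.007 and 0.013 m and angle between gauge's own z axis and vertical below 0.06 rad and contact force between the fingers and gauge below 0.1 N), for 0.2 s.
At the end, for the whole second after the job is handed in: The gauge stands flat and at rest on the stand's base with the rod in its slot (slot place within 8 mm of the rod's axis, tilt under 0.06 rad), and the collar, let go, nips its cork with 2.5 to 15 N (all of step 1 and contact force between the fingers and collar below 0.1 N and contact force between collar and gauge between 2.5 and 15 N and linear speed of gauge below 0.01 m/s); the robot touches nothing.
It fails at once if the collar presses the gauge with more than 20 N (contact force between collar and gauge above 20 N).
It fails at once if the relaxing jar, spot plate, caliper, probe or pin box is moved by more than 20 mm (distance of any of jar, spot_plate, caliper, probe, pin_box from where it was at the start of the episode above 0.02 m).
It also fails if it takes over 72 s, if anything falls off the work surface, if the arm or the gripper's body presses on something with over 40 N, if the wrist force passes 120 N, or if a joint passes its speed limit or range.

## Working session

There is one attempt and no reset: what is moved stays moved. The work goes in short steps, Python scripts to look and compute and a tool call to move; the robot and the scene stay as the last step left them, time stands still between calls to the robot, and variables do not carry over. Pictures are saved under pics/ and viewed, at most 10 in all, crops included, and the job is handed in when it is done.

Besides the shell and the picture viewer there is one more tool, called after "Request:" as a command line: name --argument value ..., lists and objects as JSON in quotes. send_rows: Moves the arm, as the interface text tells. Its arguments: {"type":"object","properties":{"rows":{"type":"array"},"squeeze":{"type":"number"}},"required":["rows"]}

```bash
mkdir -p pics; cat > h.py <<'E'
import numpy as np, cv2
from cell import bot
def snap(n):
    c=bot.get_calibration(n); im,d=bot.snapshot(n)
    np.savez('pics/%s.npz'%n,im=im,d=d,K=c['camera_matrix'],r=c['rvec'],t=c['tvec']); return im,d,c
def cloud(n):
    z=np.load('pics/%s.npz'%n); K=z['K'];d=z['d'];R=cv2.Rodrigues(z['r'])[0]
    v,u=np.mgrid[:d.shape[0],:d.shape[1]]
    a=(u-K[0,2])/K[0,0]; b=(v-K[1,2])/K[1,1]
    if n=='wrist':
        r=np.hypot(a,b)+1e-9; s=np.tan(r)/r; a=a*s;b=b*s
    P=np.stack([a*d,b*d,d],-1)-z['t'].reshape(3)
    return P@R, d>0, z['im']
E
python3 - <<'E'
from h import *
for n in ('scene','top'):
    im,d,c=snap(n); cv2.imwrite('pics/%s1.png'%n,im[:,:,::-1]); print(n,np.array(c['tvec']).ravel(),c['camera_matrix'][0][0])
print(bot.state(),bot.hold_point_z)
E
```

```text
scene [ 0.44296612 -0.20078611  1.362398  ] 504.36022979421534
top [-0.04214778  0.55080622  0.89628579] 423.47507859711124
{'time': 0.1, 'q': array([-1.14790907e+00,  2.64727584e-01,  1.60525466e+00, -3.26570528e-06,
        1.27370734e+00, -3.68863676e-02]), 'qvel': array([ 1.07872143e-03, -2.36874149e-03, -4.06674082e-03,  9.95736038e-06,
       -4.84197669e-04, -1.50370639e-05]), 'joint_torque': array([ 3.72879194e-04, -5.16708505e+01, -3.68589807e+01, -4.44053285e-05,
        6.28093680e-03, -1.54905456e-05]), 'position': array([ 0.29925793, -0.60428779,  0.23004369]), 'ee_rot': array([-1.02869702e-03,  9.73691549e-01,  2.27867656e-01, -2.02631759e-04]), 'force': array([ 0.36121746, -0.13786205, -0.24746823]), 'torque': array([ 0.07879765, -0.00518688, -0.00551038]), 'grip_force': 0.0, 'gripper_width': 0.0852867820148875} 0.0187
```

View pics/top1.png

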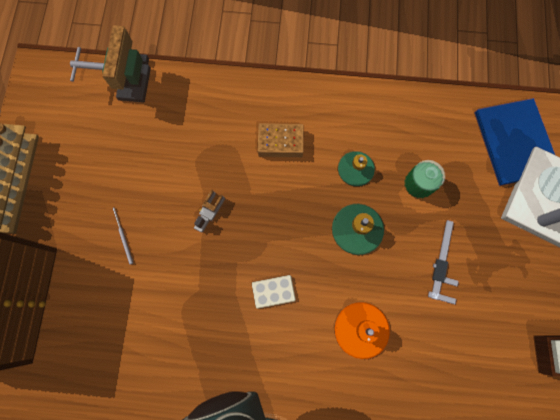

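View pics/scene1.png

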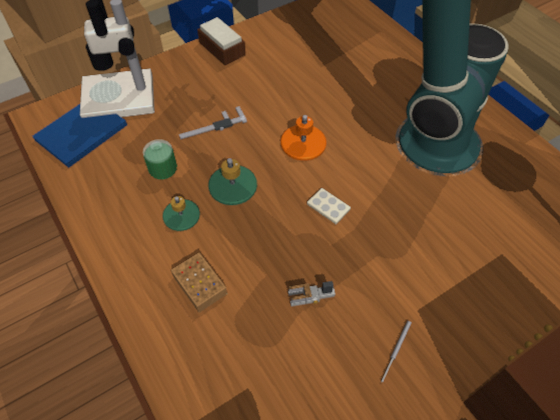

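The top view shows the larger green stand at about (358,229), the gauge at (210,212), the small green stand at (356,168) and the orange one at (362,330). The scene view shows the gauge at (312,292), with its prongs to the left and the dark tab to the right.

```bash
python3 - <<'E'
from h import *
from scipy.optimize import least_squares
out=[]
for n,(gb,sb) in {'top':((185,185,235,240),(325,195,395,265)),'scene':((280,272,345,312),(200,145,265,210))}.items():
    P,ok,im=cloud(n)
    for nm,b in (('gauge',gb),('stand',sb)):
        s=np.s_[b[1]:b[3],b[0]:b[2]]; p=P[s][ok[s]]; c=im[s][ok[s]].astype(int)
        print(n,nm,'desk z',np.median(p[p[:,2]<.006,2]) )
        if nm=='gauge':
            for lo,hi in ((.006,.02),(.02,.03),(.022,.038),(.04,.06)):
                q=p[(p[:,2]>lo)&(p[:,2]<hi)]
                if len(q)>4:
                    print(lo,hi,len(q),q.mean(0).round(4),cv2.minAreaRect((q[:,:2]*1000).astype(np.float32)))
        else:
            q=p[(p[:,2]>.007)&(p[:,2]<.014)]; h=cv2.convexHull((q[:,:2]*1000).astype(np.float32))
            print('base',cv2.minEnclosingCircle(h))
            q=p[(p[:,2]>.072)&(p[:,2]<.085)]; print('collar top',len(q),q.mean(0),np.median(q[:,2]),cv2.minEnclosingCircle((q[:,:2]*1000).astype(np.float32)))
            q=p[(p[:,2]>.094)]; print('rod',q.mean(0))
        out.append(cv2.resize(im[s],(390,300),interpolation=cv2.INTER_CUBIC))
cv2.imwrite('pics/crop.png',np.vstack([np.hstack(out[:2]),np.hstack(out[2:])])[:,:,::-1])
E
```

```text
top gauge desk z 0.00021825680023206424
0.006 0.02 267 [0.5427 0.1839 0.0135] ((552.8986206054688, 178.06497192382812), (56.55470275878906, 108.82398223876953), 82.8324966430664)
0.02 0.03 54 [0.5573 0.1759 0.0252] ((549.7784423828125, 181.74359130859375), (28.805749893188477, 90.32622528076172), 63.91434860229492)
0.022 0.038 200 [0.5646 0.1758 0.0321] ((551.0669555664062, 182.76766967773438), (32.279109954833984, 91.82217407226562), 67.11924743652344)
0.04 0.06 57 [0.5184 0.196  0.047 ] ((518.9364624023438, 196.5949249267578), (12.541753768920898, 21.94533920288086), 67.57276916503906)
top stand desk z 0.00039833099381059525
base ((542.928466796875, -175.4323272705078), 62.00837326049805)
collar top 289 [ 0.54187509 -0.17459607  0.07877839] 0.07888274528087133 ((542.8838500976562, -175.55203247070312), 22.844167709350586)
rod [ 0.54226947 -0.17544456  0.10037027]
scene gauge desk z -6.89481663030634e-05
0.006 0.02 348 [0.5504 0.1868 0.0131] ((546.3598022460938, 181.241943359375), (49.26802062988281, 111.48921966552734), 80.16472625732422)
0.02 0.03 104 [0.5651 0.1808 0.0254] ((553.4292602539062, 183.2439727783203), (29.176931381225586, 90.4021224975586), 67.65335083007812)
0.022 0.038 261 [0.5664 0.178  0.0314] ((552.0723876953125, 182.46006774902344), (33.31354904174805, 91.76239013671875), 66.58023071289062)
0.04 0.06 68 [0.5205 0.1964 0.0465] ((519.8032836914062, 196.0558319091797), (11.933950424194336, 21.966081619262695), 65.88157653808594)
scene stand desk z 0.00036167690136800553
base ((537.5106201171875, -204.95376586914062), 90.97286987304688)
collar top 197 [ 0.54517146 -0.17301006  0.07859409] 0.07873171510171875 ((542.07080078125, -176.70059204101562), 24.62541961669922)
rod [ 0.54299782 -0.17610506  0.09866219]
```

View pics/crop.png

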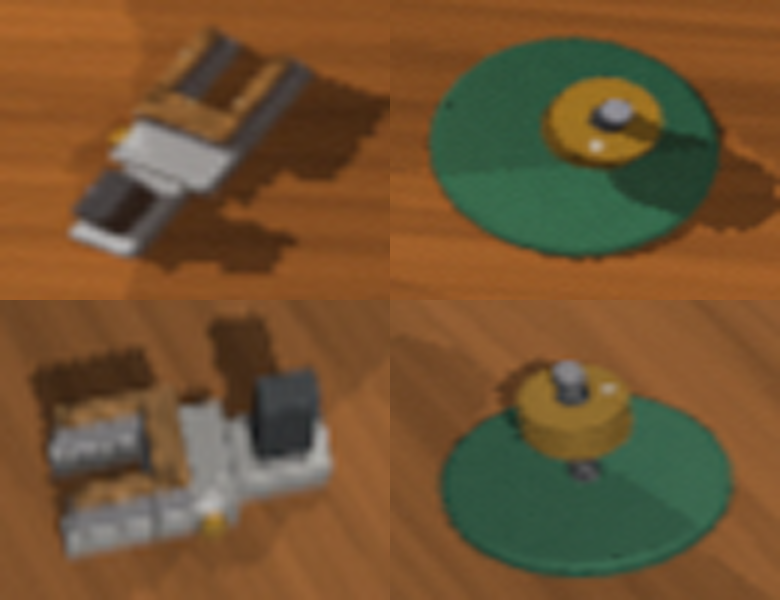

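```bash
cat >> h.py <<'E'
from scipy.spatial.transform import Rotation as Ro
def yaw(s): 
    x=Ro.from_quat(np.roll(s['ee_rot'],-1)).as_matrix()[:,0]; return np.degrees(np.arctan2(x[1],x[0]))
def plan(p,yw,g,step=4.5,vs=None):
    s=bot.state(); y0=yaw(s); d=np.array(p)-s['position']; dy=(yw-y0+180)%360-180
    n=max(1,int(np.ceil(max(abs(dy)/5,np.linalg.norm(d)*100/step)))); rows=[]
    for i in range(n):
        a=np.radians(y0+dy*i/n); w=d/n*100
        rows.append([0,0,round(-dy/n/5,2)+0.,round(np.cos(a)*w[0]+np.sin(a)*w[1],2),round(np.sin(a)*w[0]-np.cos(a)*w[1],2),round(-w[2],2),g])
    print('at',s['position'].round(4),round(y0,1),'n',n)
    for i in range(0,n,10): print(str([rows[i:i+10]]).replace(' ',''))
E
python3 -c "
from h import *
plan([.519,.196,.17],156.5,.5)"
```

```text
at [ 0.2993 -0.6043  0.23  ] 26.3 n 27
[[[0,0,np.float64(-0.96),np.float64(2.04),np.float64(-2.3),np.float64(0.22),0.5],[0,0,np.float64(-0.96),np.float64(2.23),np.float64(-2.12),np.float64(0.22),0.5],[0,0,np.float64(-0.96),np.float64(2.4),np.float64(-1.92),np.float64(0.22),0.5],[0,0,np.float64(-0.96),np.float64(2.55),np.float64(-1.71),np.float64(0.22),0.5],[0,0,np.float64(-0.96),np.float64(2.69),np.float64(-1.49),np.float64(0.22),0.5],[0,0,np.float64(-0.96),np.float64(2.8),np.float64(-1.26),np.float64(0.22),0.5],[0,0,np.float64(-0.96),np.float64(2.9),np.float64(-1.02),np.float64(0.22),0.5],[0,0,np.float64(-0.96),np.float64(2.98),np.float64(-0.77),np.float64(0.22),0.5],[0,0,np.float64(-0.96),np.float64(3.03),np.float64(-0.52),np.float64(0.22),0.5],[0,0,np.float64(-0.96),np.float64(3.06),np.float64(-0.26),np.float64(0.22),0.5]]]
[[[0,0,np.float64(-0.96),np.float64(3.07),np.float64(-0.01),np.float64(0.22),0.5],[0,0,np.float64(-0.96),np.float64(3.06),np.float64(0.25),np.float64(0.22),0.5],[0,0,np.float64(-0.96),np.float64(3.03),np.float64(0.51),np.float64(0.22),0.5],[0,0,np.float64(-0.96
[... 386 characters left out ...]
4(-0.96),np.float64(2.41),np.float64(1.91),np.float64(0.22),0.5],[0,0,np.float64(-0.96),np.float64(2.24),np.float64(2.11),np.float64(0.22),0.5]]]
[[[0,0,np.float64(-0.96),np.float64(2.05),np.float64(2.29),np.float64(0.22),0.5],[0,0,np.float64(-0.96),np.float64(1.85),np.float64(2.45),np.float64(0.22),0.5],[0,0,np.float64(-0.96),np.float64(1.64),np.float64(2.6),np.float64(0.22),0.5],[0,0,np.float64(-0.96),np.float64(1.42),np.float64(2.73),np.float64(0.22),0.5],[0,0,np.float64(-0.96),np.float64(1.18),np.float64(2.84),np.float64(0.22),0.5],[0,0,np.float64(-0.96),np.float64(0.94),np.float64(2.93),np.float64(0.22),0.5],[0,0,np.float64(-0.96),np.float64(0.69),np.float64(3.0),np.float64(0.22),0.5]]]
```

Request:
send_rows --rows '[[[0, 0, -0.96, 2.0, -2.3, 0.2, 0.5], [0, 0, -0.96, 2.2, -2.1, 0.2, 0.5], [0, 0, -0.96, 2.4, -1.9, 0.2, 0.5], [0, 0, -0.96, 2.5, -1.7, 0.2, 0.5], [0, 0, -0.96, 2.7, -1.5, 0.2, 0.5], [0, 0, -0.96, 2.8, -1.3, 0.2, 0.5], [0, 0, -0.96, 2.9, -1.0, 0.2, 0.5], [0, 0, -0.96, 3.0, -0.8, 0.2, 0.5], [0, 0, -0.96, 3.0, -0.5, 0.2, 0.5], [0, 0, -0.96, 3.0, -0.3, 0.2, 0.5]]]'

```text
time: 1.1
position: [0.3797, -0.3084, 0.2107]
ee_rot: [-0.0, 0.796, 0.606, -0.0]
force: [0.8, -0.4, -0.5]
gripper_width: 0.0424
grip_force: 0.0
```

Request:
send_rows --rows '[[[0, 0, -0.96, 3.1, 0, 0.2, 0.5], [0, 0, -0.96, 3.1, 0.3, 0.2, 0.5], [0, 0, -0.96, 3.0, 0.5, 0.2, 0.5], [0, 0, -0.96, 3.0, 0.8, 0.2, 0.5], [0, 0, -0.96, 2.9, 1.0, 0.2, 0.5], [0, 0, -0.96, 2.8, 1.2, 0.2, 0.5], [0, 0, -0.96, 2.7, 1.5, 0.2, 0.5], [0, 0, -0.96, 2.5, 1.7, 0.2, 0.5], [0, 0, -0.96, 2.4, 1.9, 0.2, 0.5], [0, 0, -0.96, 2.2, 2.1, 0.2, 0.5]]]'

```text
time: 2.1
position: [0.4632, -0.0133, 0.1909]
ee_rot: [-0.0, 0.481, 0.877, -0.0]
force: [1.0, -0.1, -0.4]
gripper_width: 0.0432
grip_force: 0.0
```

Request:
send_rows --rows '[[[0, 0, -0.96, 2.0, 2.3, 0.2, 0.5], [0, 0, -0.96, 1.9, 2.4, 0.2, 0.5], [0, 0, -0.96, 1.6, 2.6, 0.2, 0.5], [0, 0, -0.96, 1.4, 2.7, 0.2, 0.5], [0, 0, -0.96, 1.2, 2.8, 0.2, 0.5], [0, 0, -0.96, 0.9, 2.9, 0.2, 0.5], [0, 0, -0.96, 0.7, 3.0, 0.2, 0.5], [0, 0, 0, 0, 0, 0, 0.5], [0, 0, 0, 0, 0, 0, 0.5]]]'

```text
time: 3.0
position: [0.5211, 0.1912, 0.1766]
ee_rot: [-0.001, 0.208, 0.978, -0.001]
force: [-0.7, -0.7, -0.4]
gripper_width: 0.0426
grip_force: 0.0
```

```bash
sed -i 's/rows.append(\[0,0,/rows.append([0,0,*map(float,(/; s/round(-w\[2\],2),g\])/round(-w[2],2),g))])/' h.py; python3 - <<'E'
from h import *
im,d,c=snap('wrist'); cv2.imwrite('pics/w1.png',im[:,:,::-1])
P,ok,im=cloud('wrist')
m=ok&(np.hypot(P[...,0]-.55,P[...,1]-.185)<.075)
for lo,hi in ((-.01,.005),(.012,.016),(.02,.04),(.028,.034),(.044,.054)):
    q=P[m&(P[...,2]>lo)&(P[...,2]<hi)]
    if len(q)>4: print(lo,hi,len(q),q.mean(0).round(4),np.median(q[:,2]),cv2.minAreaRect((q[:,:2]*1000).astype(np.float32)))
q=P[m&(P[...,2]>.018)&(P[...,2]<.06)];print(np.histogram(q[:,2],bins=np.arange(.018,.06,.001)))
plan([.5192,.1962,.03],156.5,.5)
E
```

```text
-0.01 0.005 12765 [0.5446 0.1869 0.0006] 0.0005529432281651304 ((549.4010620117188, 184.85069274902344), (147.796630859375, 149.7170867919922), 19.92470932006836)
0.012 0.016 1039 [0.5357 0.1885 0.0143] 0.014390216240970753 ((549.2653198242188, 184.2890625), (35.600440979003906, 98.85913848876953), 65.13629913330078)
0.02 0.04 994 [0.562  0.1769 0.0327] 0.03418503341219434 ((550.0864868164062, 181.74517822265625), (30.995365142822266, 92.82966613769531), 67.95101165771484)
0.028 0.034 301 [0.5611 0.1765 0.0323] 0.03323911397668811 ((549.984130859375, 181.353515625), (30.78011703491211, 92.9386215209961), 68.58590698242188)
0.044 0.054 345 [0.5176 0.1962 0.0483] 0.04836415709382351 ((517.7518310546875, 196.16885375976562), (11.291232109069824, 21.723506927490234), 66.37831115722656)
(array([ 10,  17,  21,  13,  19,   9,  13,  20,  14,  11,  20,  41,  25,
        10,  27, 178, 375, 177,  11,   1,   4,   5,   2,   1,   0,   6,
         5,   0,  13,  84, 175,  65,   3,   0,   0,   0,   0,   0,   0,
         0,   0]), array([0.018, 0.019, 0.02 , 0.021, 0.022, 0.023, 0.024, 0.025, 0.026,
       0.027, 0.028, 0.029, 0.03 , 0.031, 0.032, 0.033, 0.034, 0.035,
       0.036, 0.037, 0.038, 0.039, 0.04 , 0.041, 0.042, 0.043, 0.044,
       0.045, 0.046, 0.047, 0.048, 0.049, 0.05 , 0.051, 0.052, 0.053,
       0.054, 0.055, 0.056, 0.057, 0.058, 0.059]))
at [0.5211 0.1906 0.1767] 155.9 n 4
[[[0,0,-0.03,0.1,0.11,3.67,0.5],[0,0,-0.03,0.1,0.11,3.67,0.5],[0,0,-0.03,0.1,0.11,3.67,0.5],[0,0,-0.03,0.1,0.11,3.67,0.5]]]
```

View pics/w1.png

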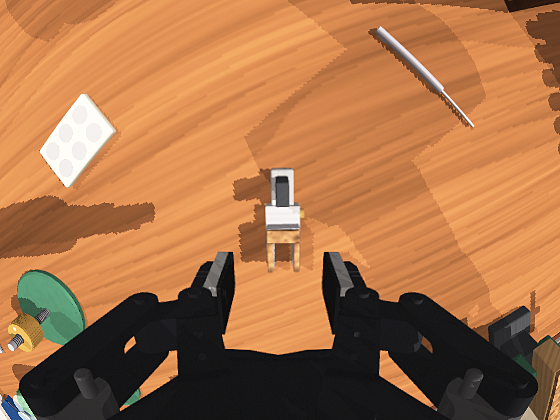

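The wrist view shows the gauge at (283,220) between the fingers, with the tab at the top and the prongs pointing down the image. The way in is clear.

Request:
send_rows --rows '[[[0, 0, -0.05, 0.12, 0.1, 3.8, 0.5], [0, 0, -0.05, 0.12, 0.1, 3.8, 0.5], [0, 0, 0, 0.12, 0.1, 3.8, 0.5], [0, 0, 0, 0.1, 0.1, 3.0, 0.5], [0, 0, 0, 0, 0, 0.9, 0.5], [0, 0, 0, 0, 0, 0, 0.5]]]'

```text
time: 3.65
position: [0.5176, 0.1951, 0.0229]
ee_rot: [-0.002, 0.205, 0.979, -0.001]
force: [-0.0, 1.5, -0.2]
gripper_width: 0.0423
grip_force: 0.0
```

```bash
python3 -c "
from h import *
plan([.5185,.1962,.023],156.5,.5)"
```

```text
at [0.5176 0.1951 0.0229] 156.4 n 1
[[[0,0,-0.03,-0.04,0.14,-0.01,0.5]]]
```

Request:
send_rows --rows '[[[0, 0, 0, 0, 0.12, 0, 0.5], [0, 0, 0, 0, 0, 0, 0], [0, 0, 0, 0, 0, 0, 0], [0, 0, 0, 0, 0, 0, 0], [0, 0, 0, 0, 0, 0, 0], [0, 0, 0, 0, 0, -0.5, 0], [0, 0, 0, 0, 0, -2, 0], [0, 0, 0, 0, 0, -3, 0], [0, 0, 0, 0, 0, 0, 0]]]' --squeeze 60

```text
time: 4.55
position: [0.5228, 0.1988, 0.0835]
ee_rot: [0.003, 0.204, 0.979, 0.002]
force: [0.8, -0.2, -1.6]
gripper_width: 0.0106
grip_force: 58.8
```

```bash
python3 -c "
from h import *
plan([.5427,.0,.078],90,0)"
```

```text
at [0.5228 0.1988 0.0835] 156.5 n 14
[[[0,0,0.95,-0.7,-1.24,0.04,0.0],[0,0,0.95,-0.8,-1.18,0.04,0.0],[0,0,0.95,-0.89,-1.11,0.04,0.0],[0,0,0.95,-0.98,-1.03,0.04,0.0],[0,0,0.95,-1.06,-0.95,0.04,0.0],[0,0,0.95,-1.14,-0.86,0.04,0.0],[0,0,0.95,-1.21,-0.76,0.04,0.0],[0,0,0.95,-1.27,-0.66,0.04,0.0],[0,0,0.95,-1.32,-0.55,0.04,0.0],[0,0,0.95,-1.36,-0.44,0.04,0.0]]]
[[[0,0,0.95,-1.39,-0.33,0.04,0.0],[0,0,0.95,-1.41,-0.21,0.04,0.0],[0,0,0.95,-1.42,-0.09,0.04,0.0],[0,0,0.95,-1.43,0.02,0.04,0.0]]]
```

Request:
send_rows --rows '[[[0, 0, 0.95, -0.7, -1.2, 0, 0], [0, 0, 0.95, -0.8, -1.2, 0, 0], [0, 0, 0.95, -0.9, -1.1, 0, 0], [0, 0, 0.95, -1.0, -1.0, 0, 0], [0, 0, 0.95, -1.1, -0.95, 0, 0], [0, 0, 0.95, -1.15, -0.85, 0, 0], [0, 0, 0.95, -1.2, -0.75, 0, 0], [0, 0, 0.95, -1.3, -0.65, 0, 0], [0, 0, 0.95, -1.3, -0.55, 0, 0], [0, 0, 0.95, -1.35, -0.45, 0, 0]]]'

```text
time: 5.55
position: [0.534, 0.0553, 0.078]
ee_rot: [-0.001, 0.582, 0.813, -0.0]
force: [0.2, -0.6, -2.1]
gripper_width: 0.0108
grip_force: 58.7
```

Request:
send_rows --rows '[[[0, 0, 0.95, -1.4, -0.33, 0, 0], [0, 0, 0.95, -1.4, -0.2, 0, 0], [0, 0, 0.95, -1.4, -0.1, 0, 0], [0, 0, 0.95, -1.4, 0, 0, 0], [0, 0, 0, 0, 0, 0, 0], [0, 0, 0, 0, 0, 0, 0]]]'

```text
time: 6.15
position: [0.5396, -0.0003, 0.0785]
ee_rot: [-0.001, 0.707, 0.707, -0.0]
force: [0.4, -0.1, -2.5]
gripper_width: 0.0111
grip_force: 58.8
```

```bash
python3 - <<'E'
from h import *
s=bot.state(); p=s['position']; print(p.round(4),yaw(s),s['ee_rot'].round(4))
im,d,c=snap('wrist'); cv2.imwrite('pics/w2.png',im[:,:,::-1])
im,d,c=snap('top')
for n in ('wrist','top'):
    P,ok,im=cloud(n)
    # gauge region relative to TCP: mouth towards -y
    m=ok&(abs(P[...,0]-p[0])<.03)&(P[...,1]<p[1]-.015)&(P[...,1]>p[1]-.1)&(P[...,2]>.055)&(P[...,2]<.12)
    q=P[m]
    if len(q)>10: print(n,len(q),q.mean(0).round(4),q.min(0).round(4),q.max(0).round(4),cv2.minAreaRect((q[:,:2]*1000).astype(np.float32)),np.histogram(q[:,2],bins=np.arange(.055,.12,.003))[0])
    m=ok&(np.hypot(P[...,0]-.5427,P[...,1]+.1757)<.03); q=P[m&(P[...,2]>.074)&(P[...,2]<.084)]
    if len(q): print('collar',len(q),q.mean(0).round(4),cv2.minEnclosingCircle((q[:,:2]*1000).astype(np.float32)))
    q=P[m&(P[...,2]>.097)]
    if len(q): print('rod',len(q),q.mean(0).round(4))
E
```

```text
[ 5.396e-01 -3.000e-04  7.850e-02] 89.99949691281533 [-6.000e-04  7.071e-01  7.071e-01 -2.000e-04]
wrist 1389 [ 0.5403 -0.0381  0.0803] [ 0.5302 -0.0735  0.0572] [ 0.5504 -0.0302  0.0881] ((540.0419311523438, -51.41706848144531), (42.94390106201172, 20.193822860717773), 86.37249755859375) [  1   1   0 138 102  77  86  64 128  94 697   1   0   0   0   0   0   0
   0   0   0]
top 170 [ 0.5411 -0.0394  0.0786] [ 0.5255 -0.0584  0.0552] [ 0.556  -0.0156  0.0909] ((541.4271850585938, -36.7758674621582), (41.77720642089844, 30.584407806396484), 86.19257354736328) [ 3  1  7 27 18  2  3  1  6 31 60 11  0  0  0  0  0  0  0  0  0]
collar 279 [ 0.5421 -0.175   0.0789] ((542.840576171875, -175.80963134765625), 22.714859008789062)
rod 22 [ 0.5425 -0.1754  0.1008]
```

View pics/w2.png

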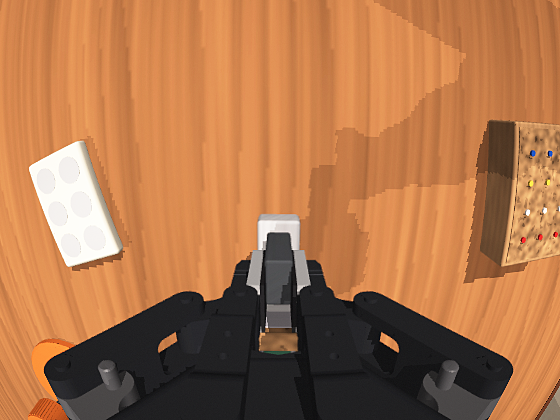

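The wrist view shows the gauge gripped straight, with the tab at (278,260). Its prongs point down toward the stand and the plate is level.

Request:
send_rows --rows '[[[0, 0, 0, -1.5, 0.15, 0, 0], [0, 0, 0, -2, 0.15, 1, 0], [0, 0, 0, -2, 0, 1.5, 0], [0, 0, 0, -0.5, 0, 1.2, 0], [0, 0, 0, 0, 0, 0.4, 0], [0, 0, 0, 0, 0, 0, 0], [0, 0, 0, 0, 0, 0, 0]]]'

```text
time: 6.95
position: [0.5434, -0.0598, 0.0385]
ee_rot: [0.0, 0.707, 0.707, 0.0]
force: [-0.8, -0.6, -1.9]
gripper_width: 0.0105
grip_force: 58.8
```

Request:
send_rows --rows '[[[0, 0, 0, 0, 0, 0.1, 0], [0, 0, 0, 0, 0, 0, 0]]]'

```text
time: 7.15
position: [0.5436, -0.06, 0.0378]
ee_rot: [0.0, 0.707, 0.707, 0.0]
force: [0.6, -0.2, -2.2]
gripper_width: 0.0111
grip_force: 58.8
```

Request:
send_rows --rows '[[[0, 0, 0, 0, 0, 0.1, 0], [0, 0, 0, 0, 0, 0, 0]]]'

```text
time: 7.35
position: [0.5435, -0.0602, 0.0366]
ee_rot: [0.0, 0.707, 0.707, 0.0]
force: [0.1, -0.3, -0.7]
gripper_width: 0.0106
grip_force: 58.9
```

Request:
send_rows --rows '[[[0, 0, 0, 0, 0, 0.1, 0], [0, 0, 0, 0, 0, 0, 0]]]'

```text
time: 7.55
position: [0.5437, -0.0601, 0.0361]
ee_rot: [0.0, 0.707, 0.707, 0.0]
force: [-0.9, 3.0, 3.6]
gripper_width: 0.0104
grip_force: 59.7
```

Request:
send_rows --rows '[[[0, 0, 0, 0, -0.08, -0.2, 0], [0, 0, 0, -0.6, 0, 0, 0], [0, 0, 0, -0.8, 0, 0, 0], [0, 0, 0, -0.8, 0, 0, 0], [0, 0, 0, 0, 0, 0, 0]]]'

```text
time: 8.05
position: [0.5422, -0.0838, 0.037]
ee_rot: [0.0, 0.708, 0.706, -0.0]
force: [1.0, 1.0, -1.0]
gripper_width: 0.0107
grip_force: 58.8
```

Request:
send_rows --rows '[[[0, 0, 0, -0.8, 0, 0, 0], [0, 0, 0, -0.8, 0, 0, 0], [0, 0, 0, -0.8, 0, 0, 0], [0, 0, 0, -0.6, 0, 0, 0], [0, 0, 0, -0.45, 0, 0, 0], [0, 0, 0, 0, 0, 0, 0], [0, 0, 0, 0, 0, 0, 0]]]'

```text
time: 8.75
position: [0.5423, -0.117, 0.0373]
ee_rot: [-0.0, 0.708, 0.707, 0.0]
force: [0.3, -0.1, -2.1]
gripper_width: 0.011
grip_force: 58.7
```

Request:
send_rows --rows '[[[0, 0, 0, 0, 0, 0.1, 0], [0, 0, 0, 0, 0, 0.08, 0], [0, 0, 0, 0, 0, 0, 0]]]'

```text
time: 9.05
position: [0.5425, -0.1167, 0.0364]
ee_rot: [0.0, 0.707, 0.707, -0.0]
force: [-2.3, 0.9, 5.1]
gripper_width: 0.0109
grip_force: 59.7
```

```bash
python3 - <<'E'
from h import *
s=bot.state(); p=s['position']; print(p.round(4),s['force'])
im,d,c=snap('scene'); im2,_,_=snap('top')
a=cv2.resize(im[140:220,190:280],(450,400),interpolation=cv2.INTER_CUBIC); b=cv2.resize(im2[180:270,290:380],(350,400),interpolation=cv2.INTER_CUBIC)
cv2.imwrite('pics/s2.png',np.hstack([a,b])[:,:,::-1])
E
```

```text
[ 0.5425 -0.1167  0.0364] [-2.33548178  0.90946868  5.05823835]
```

View pics/s2.png

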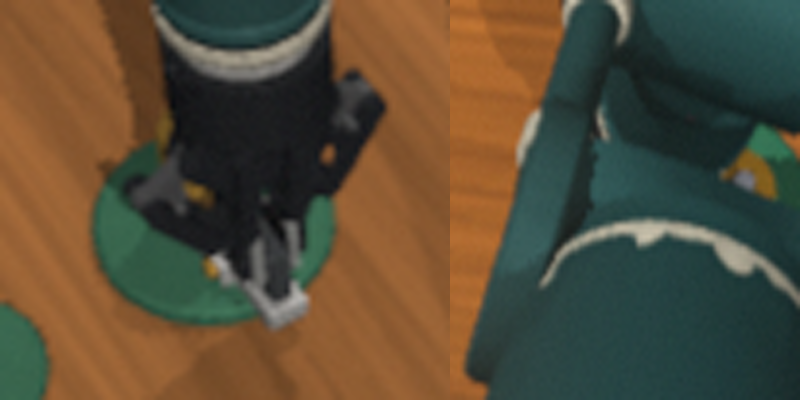

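The scene crop shows the gauge on the green base, its tab held by the fingers at about (270,250) in the crop and its prongs under the collar. I'll release it and back off upward.

Request:
send_rows --rows '[[[0, 0, 0, 0, 0, 0, 0.5], [0, 0, 0, 0, 0, 0, 0.5], [0, 0, 0, 0, 0, 0, 0.5], [0, 0, 0, 0, 0, 0, 0.5], [0, 0, 0, 0, 0, -2, 0.5], [0, 0, 0, 0, 0, -4, 0.5], [0, 0, 0, 2, 0, -4, 0.7], [0, 0, 0, 3, 0, -2, 0.7], [0, 0, 0, 3, 0, 0, 0.7], [0, 0, 0, 0, 0, 0, 0.7]]]'

```text
time: 10.15
position: [0.5431, -0.0343, 0.1568]
ee_rot: [0.001, 0.707, 0.708, 0.001]
force: [0.5, -0.1, -0.3]
gripper_width: 0.0599
grip_force: 0.0
```

```bash
cat > chk.py <<'E'
from h import *
import sys
pr={}
for n in sys.argv[1:]:
    snap(n); P,ok,im=cloud(n); I=im.astype(int)
    r=np.hypot(P[...,0]-.5427,P[...,1]+.1757)
    base=P[ok&(r<.058)&(r>.035)&(P[...,2]<.016)&(I[...,1]>I[...,0]+15)][:,2]
    q=P[ok&(r<.03)&(P[...,2]>.055)&(P[...,2]<.09)]; z=np.median(q[q[:,2]>np.percentile(q[:,2],60)][:,2]) if len(q)>9 else 0
    t=P[ok&(abs(P[...,0]-.5427)<.03)&(P[...,1]>-.14)&(P[...,1]<-.09)&(P[...,2]>.053)&(P[...,2]<.064)]
    g=ok&(abs(P[...,0]-.5427)<.018)&(P[...,1]>-.16)&(P[...,1]<-.13)&(P[...,2]>.03)&(P[...,2]<.05)
    print(n,'base',len(base),np.median(base).round(5),'collar top',len(q),round(float(z),5))
    if len(t)>5: print(' tab',len(t),np.median(t[:,2]),cv2.minAreaRect((t[:,:2]*1000).astype(np.float32)))
    if g.sum()>5: print(' grey/cork',g.sum(),np.percentile(P[g][:,2],[20,50,80,95]).round(4))
    co=g&(I[...,0]>I[...,2]+40)
    if co.sum()>5: print(' cork',co.sum(),np.percentile(P[co][:,2],[20,50,80]).round(4),P[co].mean(0).round(4))
s=bot.state(); print(s['position'].round(4),yaw(s),s['force'].round(2),s['torque'].round(3))
E
python3 chk.py scene top wrist; python3 -c "
from h import *
z=np.load('pics/wrist.npz')['im'];cv2.imwrite('pics/w3.png',z[:,:,::-1])"
```

```text
scene base 461 0.0101 collar top 100 0.07935
 tab 7 0.05644382728125267 ((549.952392578125, -114.64466857910156), (20.33699607849121, 2.203498363494873), 88.8552474975586)
 grey/cork 24 [0.0352 0.0397 0.0444 0.0475]
 cork 9 [0.0408 0.0442 0.0462] [ 0.5564 -0.1546  0.0438]
top base 502 0.01028 collar top 204 0.08051
 tab 49 0.05815021618301651 ((543.6336669921875, -112.52116394042969), (19.653079986572266, 12.226302146911621), 83.42667388916016)
wrist base 3232 0.01076 collar top 778 0.07649
 tab 316 0.05843379483125753 ((543.4476928710938, -113.8350830078125), (22.211807250976562, 11.187469482421875), 89.7723617553711)
 grey/cork 504 [0.0358 0.042  0.0448 0.0455]
 cork 282 [0.0436 0.0445 0.0453] [ 0.5428 -0.1551  0.0441]
[ 0.542  -0.0371  0.155 ] 89.98383805516926 [-0.51 -0.49  0.27] [0.006 0.027 0.023]
```

View pics/w3.png

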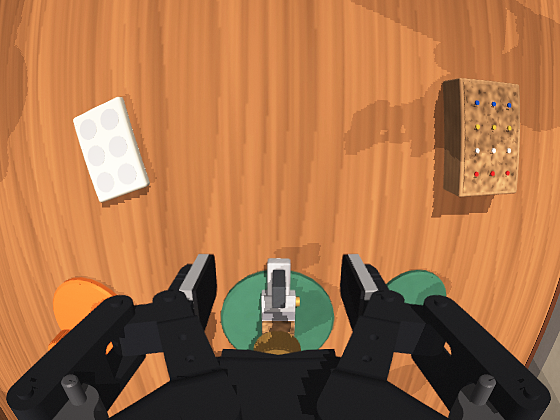

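The wrist view shows the gauge upright on the green base, tab at (280,285), with the cork prongs going under the collar at (278,340). Nothing else has moved.

```bash
python3 -c "
from h import *
plan([.5427,-.1757,.150],120,.72,3)"
```

```text
at [ 0.542  -0.0371  0.155 ] 90.0 n 7
[[[0,0,-0.86,-1.98,0.01,0.07,0.72],[0,0,-0.86,-1.97,-0.14,0.07,0.72],[0,0,-0.86,-1.96,-0.29,0.07,0.72],[0,0,-0.86,-1.93,-0.43,0.07,0.72],[0,0,-0.86,-1.89,-0.57,0.07,0.72],[0,0,-0.86,-1.85,-0.71,0.07,0.72],[0,0,-0.86,-1.79,-0.85,0.07,0.72]]]
```

Request:
send_rows --rows '[[[0, 0, -0.86, -2, 0, 0.07, 0.72], [0, 0, -0.86, -2, -0.15, 0.07, 0.72], [0, 0, -0.86, -1.95, -0.3, 0.07, 0.72], [0, 0, -0.86, -1.95, -0.45, 0.07, 0.72], [0, 0, -0.86, -1.9, -0.55, 0.07, 0.72], [0, 0, -0.86, -1.85, -0.7, 0.07, 0.72], [0, 0, -0.86, -1.8, -0.85, 0.07, 0.72], [0, 0, 0, 0, 0, 0, 0.72], [0, 0, 0, 0, 0, 0, 0.72]]]'

```text
time: 11.2
position: [0.5423, -0.177, 0.1498]
ee_rot: [-0.001, 0.501, 0.865, -0.0]
force: [0.4, 0.8, 0.1]
gripper_width: 0.0613
grip_force: 0.0
```

```bash
python3 -c "
from h import *
plan([.5427,-.1757,.053],120,.72,3)"; python3 chk.py wrist
```

```text
at [ 0.5423 -0.177   0.1498] 119.8 n 4
[[[0,0,-0.01,0.02,0.02,2.42,0.72],[0,0,-0.01,0.02,0.02,2.42,0.72],[0,0,-0.01,0.02,0.02,2.42,0.72],[0,0,-0.01,0.02,0.02,2.42,0.72]]]
wrist base 6007 0.01059 collar top 2964 0.0798
 tab 496 0.05831276702552726 ((543.0376586914062, -114.68894958496094), (12.334921836853027, 21.792211532592773), 0.6357110738754272)
 grey/cork 408 [0.0394 0.044  0.0448 0.0454]
 cork 300 [0.0438 0.0444 0.045 ] [ 0.5422 -0.1549  0.0443]
[ 0.5424 -0.1764  0.1499] 119.8969910538386 [ 0.22 -0.51 -0.09] [-0.02  -0.027 -0.053]
```

Request:
send_rows --rows '[[[0, 0, 0, 0.02, 0.02, 3, 0.72], [0, 0, 0, 0.02, 0.02, 3.5, 0.72], [0, 0, 0, 0, 0, 2.5, 0.72], [0, 0, 0, 0, 0, 0.7, 0.72], [0, 0, 0, 0, 0, 0, 0.72], [0, 0, 0, 0, 0, 0, 0.72]]]'

```text
time: 11.85
position: [0.5442, -0.1756, 0.0548]
ee_rot: [0.001, 0.5, 0.866, 0.0]
force: [-0.0, -0.5, 0.1]
gripper_width: 0.0618
grip_force: 0.0
```

Request:
send_rows --rows '[[[0, 0, 0, 0, 0, 0, 0], [0, 0, 0, 0, 0, 0, 0], [0, 0, 0, 0, 0, 0, 0], [0, 0, 0, 0, 0, 0, 0]]]' --squeeze 60

```text
time: 12.25
position: [0.542, -0.1774, 0.0562]
ee_rot: [-0.0, 0.499, 0.866, -0.002]
force: [-9.0, -3.8, 10.7]
gripper_width: 0.0424
grip_force: 59.7
```

```bash
python3 -c "
from h import *
s=bot.state(); print(s['position'].round(4),yaw(s),s['force'].round(2),s['torque'].round(3))"
```

```text
[ 0.542  -0.1774  0.0562] 120.09894695125028 [-8.99 -3.84 10.69] [-0.74   1.685  0.058]
```

Request:
send_rows --rows '[[[0, 0, 0, 0, -0.1, -0.1, 0], [0, 0, 0, 0, 0, 0, 0], [0, 0, 1, 0, 0, 0.033, 0], [0, 0, 1, 0, 0, 0.033, 0], [0, 0, 1, 0, 0, 0.033, 0], [0, 0, 1, 0, 0, 0.033, 0], [0, 0, 1, 0, 0, 0.033, 0], [0, 0, 1, 0, 0, 0.033, 0]]]'

```text
time: 13.05
position: [0.5412, -0.1775, 0.0543]
ee_rot: [0.0, 0.708, 0.706, -0.001]
force: [-8.2, -3.7, 7.2]
gripper_width: 0.0421
grip_force: 61.8
```

```bash
cat > st.py <<'E'
from h import *
s=bot.state(); print(s['position'].round(4),yaw(s).round(2),s['force'].round(2),s['torque'].round(3),s['q'][5],s['joint_torque'][5].round(4))
E
python3 st.py
```

```text
[ 0.5412 -0.1775  0.0543] 89.88 [-8.2  -3.71  7.19] [-0.751  1.44   0.034] -0.3548258454399221 -0.8649
```

Request:
send_rows --rows '[[[0, 0, 1, 0, 0, 0.033, 0], [0, 0, 1, 0, 0, 0.033, 0], [0, 0, 1, 0, 0, 0.033, 0], [0, 0, 1, 0, 0, 0.033, 0], [0, 0, 1, 0, 0, 0.033, 0], [0, 0, 1, 0, 0, 0.033, 0]]]'

```text
time: 13.65
position: [0.5406, -0.1773, 0.0522]
ee_rot: [-0.0, 0.867, 0.499, -0.002]
force: [-9.1, -4.9, 8.6]
gripper_width: 0.0421
grip_force: 62.0
```

```bash
python3 st.py
```

```text
[ 0.5406 -0.1773  0.0522] 59.88 [-9.11 -4.91  8.56] [-0.577  1.715  0.051] 0.16876029712682233 -0.8737
```

Request:
send_rows --rows '[[[0, 0, 0, 0, 0, 0, 0.72], [0, 0, 0, 0, 0, 0, 0.72], [0, 0, 0, 0, 0, 0, 0.72], [0, 0, 0, 0, 0, -3, 0.72], [0, 0, 0, 0, 0, -4, 0.72], [0, 0, -1, 0, 0, -2.5, 0.72], [0, 0, -1, 0, 0, 0, 0.72], [0, 0, -1, 0, 0, 0, 0.72], [0, 0, -1, 0, 0, 0, 0.72], [0, 0, -1, 0, 0, 0, 0.72]]]'

```text
time: 14.65
position: [0.5429, -0.1759, 0.1461]
ee_rot: [0.0, 0.736, 0.677, 0.0]
force: [0.7, -0.1, -0.2]
gripper_width: 0.0613
grip_force: 0.0
```

Request:
send_rows --rows '[[[0, 0, -1, 0, 0, 0, 0.72], [0, 0, -1, 0, 0, 0, 0.72], [0, 0, -1, 0, 0, 0, 0.72], [0, 0, -1, 0, 0, 0, 0.72], [0, 0, -1, 0, 0, 0, 0.72], [0, 0, -1, 0, 0, 0, 0.72], [0, 0, -1, 0, 0, 0, 0.72], [0, 0, 0, 0, 0, 0, 0.72], [0, 0, 0, 0, 0, 0, 0.72]]]'

```text
time: 15.55
position: [0.5426, -0.176, 0.1458]
ee_rot: [0.0, 0.5, 0.866, 0.0]
force: [0.0, -0.2, -0.1]
gripper_width: 0.0617
grip_force: 0.0
```

```bash
python3 chk.py wrist; python3 - <<'E'
from h import *
P,ok,im=cloud('wrist')
r=np.hypot(P[...,0]-.5427,P[...,1]+.1757); q=P[ok&(r<.021)&(r>.008)&(P[...,2]>.06)&(P[...,2]<.09)]
h,e=np.histogram(q[:,2],bins=np.arange(.068,.084,.0005)); print([(round(a*1000,1),int(b)) for a,b in zip(e,h) if b>20], np.median(q[:,2]))
plan([.5427,-.1757,.05],120,.72,3)
E
```

```text
wrist base 6258 0.0106 collar top 2904 0.07572
 tab 516 0.05839075382628198 ((543.342041015625, -114.74295043945312), (13.003725051879883, 21.804943084716797), 0.5690135955810547)
 grey/cork 413 [0.0391 0.044  0.0448 0.0458]
 cork 296 [0.0437 0.0444 0.0451] [ 0.5422 -0.1548  0.0444]
[ 0.5425 -0.176   0.1457] 119.96482454914023 [0.86 0.32 0.4 ] [ 0.006 -0.004 -0.017]
[(np.float64(73.0), 21), (np.float64(73.5), 66), (np.float64(74.0), 211), (np.float64(74.5), 518), (np.float64(75.0), 634), (np.float64(75.5), 448), (np.float64(76.0), 143), (np.float64(76.5), 36)] 0.07513953495678181
at [ 0.5425 -0.176   0.1457] 120.0 n 4
[[[0,0,0.0,0.0,0.01,2.39,0.72],[0,0,0.0,0.0,0.01,2.39,0.72],[0,0,0.0,0.0,0.01,2.39,0.72],[0,0,0.0,0.0,0.01,2.39,0.72]]]
```

Request:
send_rows --rows '[[[0, 0, 0, 0, 0, 3, 0.72], [0, 0, 0, 0, 0, 3.5, 0.72], [0, 0, 0, 0, 0, 2.3, 0.72], [0, 0, 0, 0, 0, 0.7, 0.72], [0, 0, 0, 0, 0, 0, 0.72], [0, 0, 0, 0, 0, 0, 0], [0, 0, 0, 0, 0, 0, 0], [0, 0, 0, 0, 0, 0, 0], [0, 0, 0, 0, 0, 0, 0]]]'

```text
time: 16.5
position: [0.5419, -0.1774, 0.0527]
ee_rot: [0.0, 0.499, 0.866, -0.001]
force: [-6.2, -3.2, 3.7]
gripper_width: 0.0417
grip_force: 60.6
```

Request:
send_rows --rows '[[[0, 0, 0, 0, -0.1, -0.1, 0], [0, 0, 0, 0, 0, 0, 0], [0, 0, 1, 0, 0, 0.033, 0], [0, 0, 1, 0, 0, 0.033, 0], [0, 0, 1, 0, 0, 0.033, 0], [0, 0, 1, 0, 0, 0.033, 0], [0, 0, 1, 0, 0, 0.033, 0], [0, 0, 1, 0, 0, 0.033, 0]]]'

```text
time: 17.3
position: [0.5412, -0.1775, 0.0508]
ee_rot: [0.0, 0.708, 0.706, -0.001]
force: [-4.9, -3.8, 2.2]
gripper_width: 0.0419
grip_force: 62.5
```

```bash
python3 st.py
```

```text
[ 0.5412 -0.1775  0.0508] 89.87 [-4.89 -3.8   2.22] [-0.59   0.937  0.082] -0.35624981665601474 -0.853
```

Request:
send_rows --rows '[[[0, 0, 1, 0, 0, 0.033, 0], [0, 0, 1, 0, 0, 0.033, 0], [0, 0, 1, 0, 0, 0.033, 0], [0, 0, 1, 0, 0, 0.033, 0], [0, 0, 1, 0, 0, 0.033, 0], [0, 0, 1, 0, 0, 0.033, 0]]]'

```text
time: 17.9
position: [0.5406, -0.1774, 0.0488]
ee_rot: [-0.0, 0.867, 0.499, -0.001]
force: [-6.3, -2.9, 3.8]
gripper_width: 0.042
grip_force: 62.7
```

```bash
python3 st.py
```

```text
[ 0.5406 -0.1774  0.0488] 59.88 [-6.29 -2.92  3.85] [-0.34   1.149  0.119] 0.16715214308678425 -0.7709
```

Request:
send_rows --rows '[[[0, 0, 0, 0, 0, 0, 0.72], [0, 0, 0, 0, 0, 0, 0.72], [0, 0, 0, 0, 0, 0, 0.72], [0, 0, 0, 0, 0, -3, 0.72], [0, 0, 0, 0, 0, -4, 0.72], [0, 0, -1, 0, 0, -2.9, 0.72], [0, 0, -1, 0, 0, 0, 0.72], [0, 0, -1, 0, 0, 0, 0.72], [0, 0, -1, 0, 0, 0, 0.72], [0, 0, -1, 0, 0, 0, 0.72]]]'

```text
time: 18.9
position: [0.542, -0.1765, 0.1473]
ee_rot: [0.001, 0.735, 0.678, 0.0]
force: [0.1, 0.6, 0.2]
gripper_width: 0.0618
grip_force: 0.0
```

Request:
send_rows --rows '[[[0, 0, -1, 0, 0, 0, 0.72], [0, 0, -1, 0, 0, 0, 0.72], [0, 0, -1, 0, 0, 0, 0.72], [0, 0, -1, 0, 0, 0, 0.72], [0, 0, -1, 0, 0, 0, 0.72], [0, 0, -1, 0, 0, 0, 0.72], [0, 0, -1, 0, 0, 0, 0.72], [0, 0, 0, 0, 0, 0, 0.72], [0, 0, 0, 0, 0, 0, 0.72]]]'

```text
time: 19.8
position: [0.5418, -0.1765, 0.1469]
ee_rot: [0.0, 0.5, 0.866, 0.0]
force: [-0.4, -0.3, -0.2]
gripper_width: 0.0615
grip_force: 0.0
```

```bash
python3 chk.py wrist; python3 - <<'E'
from h import *
P,ok,im=cloud('wrist')
r=np.hypot(P[...,0]-.5427,P[...,1]+.1757); q=P[ok&(r<.021)&(r>.008)&(P[...,2]>.06)&(P[...,2]<.09)]
print(np.median(q[:,2]))
I=im.astype(int); g=ok&(abs(P[...,0]-.5427)<.014)&(P[...,1]>-.153)&(P[...,1]<-.13)&(P[...,2]>.041)&(P[...,2]<.048)
for y in np.arange(-.158,-.13,.003):
    m=ok&(abs(P[...,0]-.5427)<.013)&(abs(P[...,1]-y)<.0015)&(P[...,2]<.055)
    if m.sum()>5: print(y.round(3),m.sum(),np.median(P[m][:,2]).round(5),np.median(I[m],0))
cv2.imwrite('pics/w4.png',cv2.resize(im[150:330,190:370],(540,540),interpolation=cv2.INTER_CUBIC)[:,:,::-1])
E
```

```text
wrist base 6386 0.01058 collar top 2720 0.07175
 tab 513 0.058388267939402515 ((543.0798950195312, -114.67217254638672), (12.396398544311523, 21.815902709960938), 0.20355208218097687)
 grey/cork 401 [0.0389 0.0428 0.0438 0.0468]
 cork 291 [0.0424 0.0432 0.0441] [ 0.5419 -0.1548  0.0434]
[ 0.5417 -0.1765  0.1468] 119.96441867052874 [ 0.    0.22 -0.82] [-0.007  0.002 -0.018]
0.07113685586179092
-0.158 32 0.04355 [166.  119.5  68. ]
-0.155 151 0.04369 [190. 137.  85.]
-0.152 218 0.03772 [189. 162. 158.]
-0.149 113 0.02457 [178. 171. 168.]
-0.146 111 0.02454 [204. 194. 192.]
-0.143 114 0.02472 [190.  182.  178.5]
-0.14 113 0.02472 [199. 191. 188.]
-0.137 115 0.02462 [180. 172. 169.]
-0.134 116 0.0241 [161.5 154.5 151.5]
-0.131 108 0.0243 [175. 168. 166.]
```

View pics/w4.png

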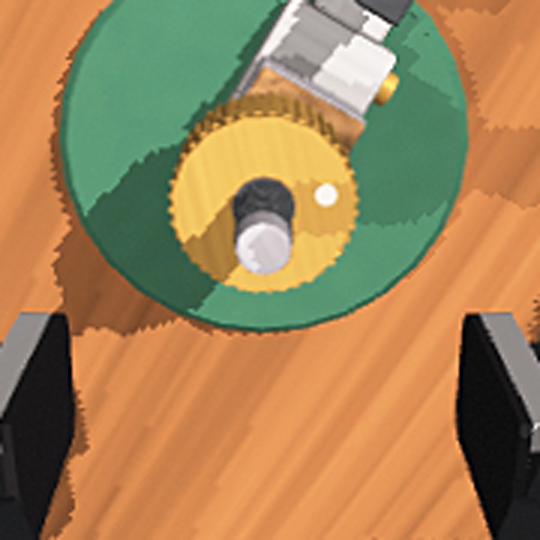

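The view shows the collar seated on the cork, with the gauge standing flat and the fingers clear. The collar top fell 4.0 mm on each of the two strokes. The cork face sank about 1.2 mm, which is roughly 6 N and inside the allowed band.

```bash
python3 -c "
from h import *
print(bot.finish_job())"
```

```text
the job is handed in; nothing more can be done
None
```

I handed the job in: the gauge stands flat on the green base with the rod in its slot, and the collar nips its cork at roughly 6 N (estimated from about 1.2 mm of cork compression), with the hand clear; the judged result was not shown.

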